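Fit three controller boards into their project boxes

ROBOT

A 6-joint arm with a two-finger parallel gripper is mounted at the origin on the work surface. World frame = base frame: x ahead of the robot, y to its left, z up, the work surface at z = 0. Lengths are in mm, angles in rad, forces in N, time in s.
With the tool pointing down it reaches from about 275 to 1000 mm from the base axis. Payload 8.4 kg.
Tool frame: the origin (TCP) lies midway between the tips of the shut fingers; the grasp point (between the pads) lies grip_depth behind it (grip_depth is the distance from the TCP to the grasp point, in mm); z points along the fingers, y is the line along which they close (so a half turn about z gives the same grasp; the last joint's range is limited). The gripper opens to 85 mm and grips with 20 to 120 N. Pads are 22 mm wide; open, the fingers measure 114 mm over their backs; the gripper's body (76 mm by 85 mm) begins 54 mm behind the grasp point. The pads swing forward as they close: fully open they stand 13 mm farther back than shut.
Start: joints at [1.192, 0.353, 1.633, -0, 1.155, -0.002], TCP at [229.965, 581.157, 231.281] pointing down, gripper open.
Joint ranges: [-2.63, 2.63], [-0.92, 2.1], [0.06, 2.66], [-1.3, 4.44], [0, 2.69], [-3.02, 3.02]. Speed limits (rad/s): [2.22, 2.22, 2.79, 3.14, 3.14, 3.14].

INTERFACE

Orientations are given as [roll, pitch, yaw] about the fixed x, y, z axes, in that order (R = Rz(yaw) Ry(pitch) Rx(roll)).
In Python, from rig import * gives the robot as it stands.
- The arm moves only by the shell command python3 -m creep 'ROWS' [FORCE]. ROWS is JSON, a list of rows, each an object of numbers: "x", "y", "z": the shift along the tool's x, y, z in mm; "rx", "ry", "rz": the turn, a rotation vector about the tool's x, y, z in rad; "hand": the finger opening in mm, from 0 to 85.4. A call has 1 to 20 rows; each row shifts and turns the commanded pose from where the row before left it, along the tool's axes as they then stand; what a row does not reach is not made up. A row lasts 1/8 s, in which the tool goes at most 62.5 mm and 10.7 degrees, less where a joint would pass 70% of its speed; a pose out of reach is approached as far as the arm can. A call with a gripper value outside its range is refused whole. The fingers move at their own pace and stop on an object; FORCE is the grip in N (left out, the last holds). Time passes only in rows, so rows that do not move let the fingers close. It gives the time, the measured TCP pose, the force, the opening and the grip force at its end, in the units of the state.
- sense(): the state, without advancing time (a new reading comes with each control period).
- grab_frame(name): name is "side" or "top"; returns the picture (480x640x3 uint8, red, green, blue); there is no depth.
- get_calibration(name): a dict with "K" (3x3 intrinsics, pixels), "R" (3x3) and "t" (3): a world point X has camera coordinates R X + t. Camera axes: x right, y down, z forward; pixel columns grow to the right and rows downward; lengths in mm; the calibration is good to about 2 mm. A picture is of the moment at which its call begins. get_calibration takes no time and is no camera call.
- sign_off(): hands the job in; it is judged then, once.
The state is a dict: "clock": time; "qpos": joint angles; "qvel": joint speeds; "joint_efforts": joint torques, N m; "eef_pos": TCP position; "tcp_rot": TCP orientation; "contact_force": force on the tool from outside, world axes, zero at the start; "wrist_torque": the same for the moment, N m; "opening": opening from 0.0 (shut) to 1.0 (fully open); "grasp_force": force on a finger pad.
Only numpy, scipy, OpenCV 4.12 (cv2) and the standard library are available. Lean on these libraries where they do the work, as an engineer would, in place of code of your own. Each camera call takes 0.05 s, during which the arm holds its last target. There are 200 camera calls.

TASK

Fit out the three open blue project boxes: pick the three black controller boards from among the loose modules and lay each one in the box whose grey mounting pad has its size. Each board must lie flat and square on its pad, right side up, with its steel USB socket towards the cable opening in the front panel. Set the boards down rather than dropping them, and leave the relay module, display module, breadboard and screwdriver where they lie.

Things in the scene. Friction and masses are not known exactly. Their poses are not given: they have to be found in the camera images.
- board_large_center (a point): Large controller board: black, 102 x 54 mm, 10.5 high over black socket strips flush with both long edges; grip across the 54 mm width. Bright steel USB socket 12 wide, 11 high, sticking 6 out of the -x short end. Point: middle of the outline, 5 above the underside; x along the 102 mm length, away from the USB end, y across, z up. Loose, under 60 g, flat on the table.
- board_medium_center (a point): Medium controller board: black, 68 x 54 mm, 10.5 high over black socket strips flush with both long edges; grip across the 54 mm width. Bright steel USB socket 12 wide, 11 high, sticking 6 out of the -x short end. Point: middle of the outline, 5 above the underside; x along the 68 mm length, away from the USB end, y across, z up. Loose, under 60 g, flat on the table.
- board_small_center (a point): Small controller board: black, 52 x 28 mm, 10.5 high over black socket strips flush with both long edges; grip across the 28 mm width. Steel USB socket 9 wide, 3 high, in the middle of the -x short end (the wide metal can near +x is the radio). Point: middle of the outline, 5 above the underside; x along the 52 mm length, away from the USB end, y across, z up. Loose, under 60 g, flat on the table.
- box_large: Large open box, fixed: blue, 159 x 129 mm outside, 154 x 124 inside (x by y); side walls (+-y) 16 high, black end panels 36.5. Front panel (-x, roughly towards the robot) has a cable opening 48 wide, open at the top; rear one is unbroken. Grey pad 102 x 54 (length along x) centred 16 forward of the middle (x -16, y 0), its top 5.5 above the underside. Origin: centre of underside; z up.
- box_medium: Medium open box, fixed: blue, 125 x 129 mm outside, 120 x 124 inside (x by y); side walls (+-y) 16 high, black end panels 36.5. Front panel (-x, roughly towards the robot) has a cable opening 48 wide, open at the top; rear one is unbroken. Grey pad 68 x 54 (length along x) centred 16 forward of the middle (x -16, y 0), its top 5.5 above the underside. Origin: centre of underside; z up.
- box_small: Small open box, fixed: blue, 109 x 105 mm outside, 104 x 100 inside (x by y); side walls (+-y) 16 high, black end panels 36.5. Front panel (-x, roughly towards the robot) has a cable opening 26 wide, open at the top; rear one is unbroken. Grey pad 52 x 28 (length along x) centred 16 forward of the middle (x -16, y 0), its top 5.5 above the underside. Origin: centre of underside; z up.
- relay_center (a point): Bystander: relay module, red circuit board 75 x 55 mm with four blue relay cubes and green terminals, 18 mm high. Point: its centre, 9 mm up. Loose; leave alone.
- display_center (a point): Bystander: display module, green circuit board 80 x 36 mm with a yellow-green screen in a dark frame, 9 mm high. Point: its centre, 5 mm up. Loose; leave alone.
- breadboard_center (a point): Bystander: white breadboard 82 x 55 mm, 8.5 mm high, with red and blue lines, on the robot's side of the boards, to its left. Point: its centre, 4 mm up. Loose; leave alone.
- screwdriver_grip (a point): Bystander: screwdriver with an orange handle, 160 mm long, on the robot's side of the boards, to its right. Point: on its handle. Loose; leave alone.
There are look-alikes about, which are no part of the job. What is shaped like the part that bears board_large_center but orange is not meant.

How it is judged (in metres and radians):
At the end, for the whole second after the job is handed in: Each board (large, medium, small) lies at rest and released in the box of its size: its centre within 10 mm of the pad's centre along and across the box, on the pad (height within 3 mm), level within 0.08 rad, square to the box within 0.2 rad, USB end towards the front panel with the cable opening (x of board_large_center in the frame of box_large between -0.026 and -0.006 m and y of board_large_center in the frame of box_large between -0.01 and 0.01 m and z of board_large_center in the frame of box_large between 0.0075 and 0.0135 m and x of box_large in the frame of board_large_center above 0 m and angle between the x axis of board_large_center and the x axis of box_large, either way round below 0.2 rad and angle between each of board_large_center, board_medium_center, board_small_center's own z axis and vertical below 0.08 rad and linear speed of each of board_large, board_medium, board_small below 0.02 m/s and angular speed of each of board_large, board_medium, board_small below 0.2 rad/s and x of board_medium_center in the frame of box_medium between -0.026 and -0.006 m and y of board_medium_center in the frame of box_medium between -0.01 and 0.01 m and z of board_medium_center in the frame of box_medium between 0.0075 and 0.0135 m and x of box_medium in the frame of board_medium_center above 0 m and angle between the x axis of board_medium_center and the x axis of box_medium, either way round below 0.2 rad and x of board_small_center in the frame of box_small between -0.026 and -0.006 m and y of board_small_center in the frame of box_small between -0.01 and 0.01 m and z of board_small_center in the frame of box_small between 0.0075 and 0.0135 m and x of box_small in the frame of board_small_center above 0 m and angle between the x axis of board_small_center and the x axis of box_small, either way round below 0.2 rad); the robot touches nothing.
It fails at once if a bystander (relay module, display module, breadboard or screwdriver) was moved by more than 15 mm (distance of any of relay_center, display_center, breadboard_center, screwdriver_grip from where it was at the start of the episode above 0.015 m).
It fails at once if a board was dropped or thrown (faster than 0.7 m/s while out of the fingers: a fall of more than 25 mm) ((linear speed of board_large above 0.7 m/s and contact force between the fingers and board_large below 0.05 N) or (linear speed of board_medium above 0.7 m/s and contact force between the fingers and board_medium below 0.05 N) or (linear speed of board_small above 0.7 m/s and contact force between the fingers and board_small below 0.05 N)).
It also fails if it takes over 99 s, if anything falls off the work surface, if the arm or the gripper's body presses on something with over 40 N, if the wrist force passes 120 N, or if a joint passes its speed limit or range.

## Working session

There is one attempt and no reset: what is moved stays moved. The work goes in short steps, Python scripts to look and compute and a shell command to move; the robot and the scene stay as the last step left them, time stands still between calls to the robot, and variables do not carry over. Pictures are saved under pics/ and viewed, at most 14 in all, crops included, and the job is handed in when it is done.

```bash
ls; mkdir -p pics
python3 - <<'E'
from rig import *
import cv2
s=sense();print(s)
for n in("top","side"):
    f=grab_frame(n);cv2.imwrite(f"pics/{n}0.png",f[:,:,::-1]);c=get_calibration(n);print(n,c)
print(globals().get('grip_depth'))
E
```

```text
pics
{'clock': 0.0, 'qpos': array([ 1.19161990e+00,  3.53658161e-01,  1.63410262e+00,  3.08501408e-05,
        1.15516528e+00, -2.37724958e-03]), 'qvel': array([-0.00061086,  0.00054096,  0.00025096,  0.00154234,  0.00123012,
        0.00044449]), 'joint_efforts': array([ 4.04436596e-04, -6.05236602e+01, -3.42067981e+01, -1.09320201e-04,
        8.98338330e-03,  1.61349931e-05]), 'eef_pos': array([229.77895702, 580.74882732, 230.56889538]), 'tcp_rot': array([-3.14025933e+00, -3.13767171e-05,  2.76478098e+00]), 'contact_force': array([-0.72231778, -0.3487682 , -0.23523401]), 'wrist_torque': array([ 0.04734672, -0.027241  , -0.02309529]), 'grasp_force': 0.0, 'opening': 1.000886090246449}
top {'K': array([[533.59689845,   0.        , 316.926795  ],
       [  0.        , 533.59689845, 235.02376194],
       [  0.        ,   0.        ,   1.        ]]), 'R': array([[ 0.04575188, -0.99894215,  0.0046208 ],
       [-0.97810021, -0.04573654, -0.20304716],
       [ 0.20304371,  0.00477018, -0.97915806]]), 't': array([  18.4171181 ,  487.89157177, 1111.33960865])}
side {'K': array([[437.26886136,   0.        , 322.74490188],
       [  0.        , 437.26886136, 244.35438594],
       [  0.        ,   0.        ,   1.        ]]), 'R': array([[ 0.943638  , -0.33095531,  0.00398743],
       [-0.23581067, -0.68071251, -0.6935588 ],
       [ 0.23225126,  0.65352816, -0.72038899]]), 't': array([-458.97696343,  164.74997692,  905.54477685])}
18.700000000000003
```

View pics/top0.png

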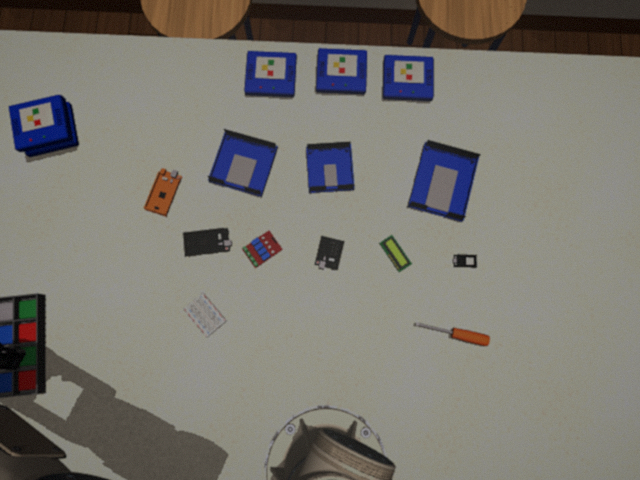

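View pics/side0.png

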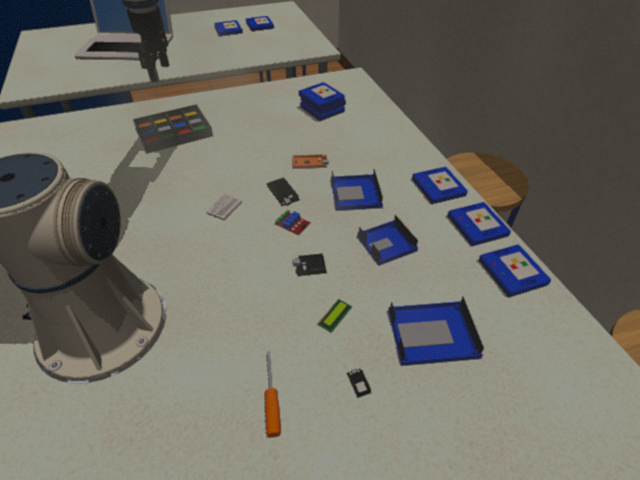

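The top view shows the large board at (207,242) with USB to the right, medium at (330,253) with USB lower-left, and small at (465,261). The medium, small and large boxes are at (242,164), (330,167) and (444,180). The orange decoy is at (163,192).

```bash
cat > h.py <<'E'
from rig import *
import cv2, numpy as np
def cast(n,uv,z):
    c=get_calibration(n);d=np.linalg.inv(c["K"])@np.c_[np.atleast_2d(uv),np.ones(len(np.atleast_2d(uv)))].T
    d=c["R"].T@d; o=-c["R"].T@c["t"]
    return (o[:,None]+d*((z-o[2])/d[2])).T
def proj(n,X):
    c=get_calibration(n);p=c["K"]@(c["R"]@np.asarray(X,float)+c["t"]);return p[:2]/p[2]
def rect(n,mask,roi,z):
    x0,y0,x1,y1=roi; m=np.zeros_like(mask);m[y0:y1,x0:x1]=mask[y0:y1,x0:x1]
    cs,_=cv2.findContours(m,cv2.RETR_EXTERNAL,cv2.CHAIN_APPROX_NONE);c=max(cs,key=cv2.contourArea)[:,0]
    P=cast(n,c,z)[:,:2].astype(np.float32); (cx,cy),(w,h),a=cv2.minAreaRect(P)
    if w<h: w,h,a=h,w,a+90
    return np.round([cx,cy,w,h,(a+90)%180-90],1)
E
python3 - <<'E'
from h import *
f=cv2.imread("pics/top0.png");hsv=cv2.cvtColor(f,cv2.COLOR_BGR2HSV)
blk=((hsv[...,2]<75)).astype(np.uint8)*255
gry=((hsv[...,1]<60)&(hsv[...,2]>80)&(hsv[...,2]<170)).astype(np.uint8)*255
for k,r in dict(L=(175,220,240,265),M=(308,228,350,280),S=(445,245,485,278)).items(): print(k,rect("top",blk,r,8))
for k,r in dict(L=(415,155,472,212),M=(218,145,268,190),S=(312,150,348,188)).items(): print("pad",k,rect("top",gry,r,5.5))
blu=((hsv[...,0]>105)&(hsv[...,0]<130)&(hsv[...,1]>120)).astype(np.uint8)*255
for k,r in dict(L=(400,130,485,225),M=(200,125,285,200),S=(300,135,362,198)).items(): print("box",k,rect("top",blu,r,10))
a=cv2.resize(f[215:285,170:360],None,fx=4,fy=4,interpolation=cv2.INTER_CUBIC)
b=cv2.resize(f[235:285,440:500],None,fx=4,fy=4,interpolation=cv2.INTER_CUBIC)
g=cv2.imread("pics/side0.png");c=cv2.resize(g[355:405,330:390],None,fx=4,fy=4,interpolation=cv2.INTER_CUBIC)
o=np.zeros((490,760,3),np.uint8);o[:280]=a;o[285:485,:240]=b;o[285:485,260:500]=c
cv2.imwrite("pics/z.png",o)
E
```

```text
L [468.8 289.1 101.3  55.  -80.4]
M [455.9  12.6  68.   51.4 -11.1]
S [ 451.4 -292.1   49.7   27.1  -87.3]
pad L [ 620.  -239.5  101.6   53.5  -13.7]
pad M [640.6 224.2  67.6  53.6 -13.2]
pad S [639.3  17.3  51.5  27.4   7.7]
box L [ 638.6 -244.5  151.3  127.6  -13.6]
box M [655.2 220.9 127.5 121.4  76.6]
box S [660.4  19.8 102.8  94.3 -83.6]
```

View pics/z.png

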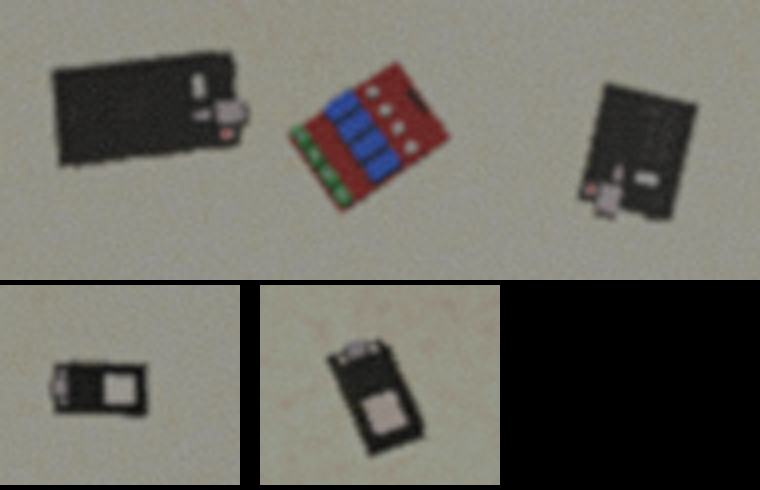

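Sizes agree with those given. The USB ends give board x headings of about 99.6° (L), -11.1° (M) and -87.3° (S). The relay sits well clear of the large board's gripping sides.

```bash
cat > plan.py <<'E'
import sys,numpy as np
from rig import sense
from scipy.spatial.transform import Rotation as T
# plan x y z yaw_deg : turn needed (rotvec, tool) and shift in the tool axes AFTER the turn
x,y,z,a=map(float,sys.argv[1:5]);s=sense();R=T.from_euler('xyz',s["tcp_rot"]);G=T.from_euler('xyz',[np.pi,0,np.radians(a)])
print("turn",(R.inv()*G).as_rotvec().round(3),"shift",(G.inv().apply(np.array([x,y,z])-s["eef_pos"])).round(1),"q6",s["qpos"][5].round(2),"open",round(float(s["opening"]),3),"grip",s["grasp_force"],"t",s["clock"])
E
python3 plan.py 455.9 12.6 120 -11.1;python3 plan.py 455.9 12.6 120 168.9; python3 plan.py 468.8 289.1 120 99.6
```

```text
turn [-0.000e+00  2.000e-03  2.958e+00] shift [331.2 514.  110.6] q6 -0.0 open 0.996 grip 0.0 t 0.1
turn [-0.001 -0.    -0.183] shift [-331.2 -514.   110.6] q6 -0.0 open 0.996 grip 0.0 t 0.1
turn [-1.000e-03  1.000e-03  1.026e+00] shift [-327.4  187.   110.6] q6 -0.0 open 0.996 grip 0.0 t 0.1
```

```bash
python3 -m creep '[{"rz":0.147,"hand":85},{"rz":0.147},{"rz":0.147},{"rz":0.147},{"rz":0.147},{"rz":0.147},{"rz":0.144},{"x":-15,"y":8,"z":4},{"x":-30,"y":17,"z":10},{"x":-30,"y":17,"z":10},{"x":-30,"y":17,"z":10},{"x":-30,"y":17,"z":10},{"x":-30,"y":17,"z":10},{"x":-30,"y":17,"z":10},{"x":-30,"y":17,"z":10},{"x":-30,"y":17,"z":10},{"x":-30,"y":17,"z":10},{"x":-30,"y":17,"z":10},{"x":-12,"y":9,"z":6},{"x":0}]' 30; python3 plan.py 468.8 289.1 0 99.6
```

```text
turn [-1.000e-03  1.000e-03  1.026e+00] shift [-327.4  187.   230.6] q6 -0.0 open 0.996 grip 0.0 t 0.1schema error: expected keys x, y, z, rx, ry, rz, hand
```

```bash
python3 -m creep '[{"x":0,"y":0,"z":0,"rx":0,"ry":0,"rz":0.147,"hand":85},{"x":0,"y":0,"z":0,"rx":0,"ry":0,"rz":0.147,"hand":85},{"x":0,"y":0,"z":0,"rx":0,"ry":0,"rz":0.147,"hand":85},{"x":0,"y":0,"z":0,"rx":0,"ry":0,"rz":0.147,"hand":85},{"x":0,"y":0,"z":0,"rx":0,"ry":0,"rz":0.147,"hand":85},{"x":0,"y":0,"z":0,"rx":0,"ry":0,"rz":0.147,"hand":85},{"x":0,"y":0,"z":0,"rx":0,"ry":0,"rz":0.144,"hand":85},{"x":-15,"y":8,"z":4,"rx":0,"ry":0,"rz":0,"hand":85},{"x":-40,"y":23,"z":13,"rx":0,"ry":0,"rz":0,"hand":85},{"x":-40,"y":23,"z":13,"rx":0,"ry":0,"rz":0,"hand":85},{"x":-40,"y":23,"z":13,"rx":0,"ry":0,"rz":0,"hand":85},{"x":-40,"y":23,"z":13,"rx":0,"ry":0,"rz":0,"hand":85},{"x":-40,"y":23,"z":13,"rx":0,"ry":0,"rz":0,"hand":85},{"x":-40,"y":23,"z":13,"rx":0,"ry":0,"rz":0,"hand":85},{"x":-40,"y":23,"z":13,"rx":0,"ry":0,"rz":0,"hand":85},{"x":-32,"y":18,"z":15,"rx":0,"ry":0,"rz":0,"hand":85},{"x":0,"y":0,"z":0,"rx":0,"ry":0,"rz":0,"hand":85}]' 30; python3 plan.py 468.8 289.1 0 99.6
```

```text
clock: 2.22
eef_pos: [469.3, 286.8, 119.9]
tcp_rot: [-3.139, 0.001, 1.739]
contact_force: [-1.0, 0.1, -0.5]
opening: 0.993
grasp_force: 0.0
turn [-0.002  0.001  0.   ] shift [ 2.300e+00 -1.000e-01  1.199e+02] q6 0.38 open 0.993 grip 0.0 t 2.225
```

```bash
python3 -m creep '[{"x":2,"y":0,"z":15,"rx":0,"ry":0,"rz":0,"hand":85},{"x":0,"y":0,"z":25,"rx":0,"ry":0,"rz":0,"hand":85},{"x":0,"y":0,"z":25,"rx":0,"ry":0,"rz":0,"hand":85},{"x":0,"y":0,"z":25,"rx":0,"ry":0,"rz":0,"hand":85},{"x":0,"y":0,"z":15,"rx":0,"ry":0,"rz":0,"hand":85},{"x":0,"y":0,"z":10,"rx":0,"ry":0,"rz":0,"hand":85},{"x":0,"y":0,"z":4,"rx":0,"ry":0,"rz":0,"hand":85},{"x":0,"y":0,"z":0,"rx":0,"ry":0,"rz":0,"hand":70},{"x":0,"y":0,"z":0,"rx":0,"ry":0,"rz":0,"hand":60},{"x":0,"y":0,"z":0,"rx":0,"ry":0,"rz":0,"hand":45},{"x":0,"y":0,"z":0,"rx":0,"ry":0,"rz":0,"hand":45},{"x":0,"y":0,"z":0,"rx":0,"ry":0,"rz":0,"hand":45},{"x":0,"y":0,"z":0,"rx":0,"ry":0,"rz":0,"hand":45},{"x":0,"y":0,"z":0,"rx":0,"ry":0,"rz":0,"hand":45},{"x":0,"y":0,"z":0,"rx":0,"ry":0,"rz":0,"hand":45}]' 30
python3 - <<'E'
from h import *
cv2.imwrite("pics/side1.png",cv2.resize(grab_frame("side")[100:280,180:420],None,fx=3,fy=3)[:,:,::-1])
E
```

```text
clock: 4.1
eef_pos: [469.1, 292.2, 3.2]
tcp_rot: [3.141, -0.0, 1.739]
contact_force: [-1.4, -0.6, 5.0]
opening: 0.613
grasp_force: 30.5
```

View pics/side1.png

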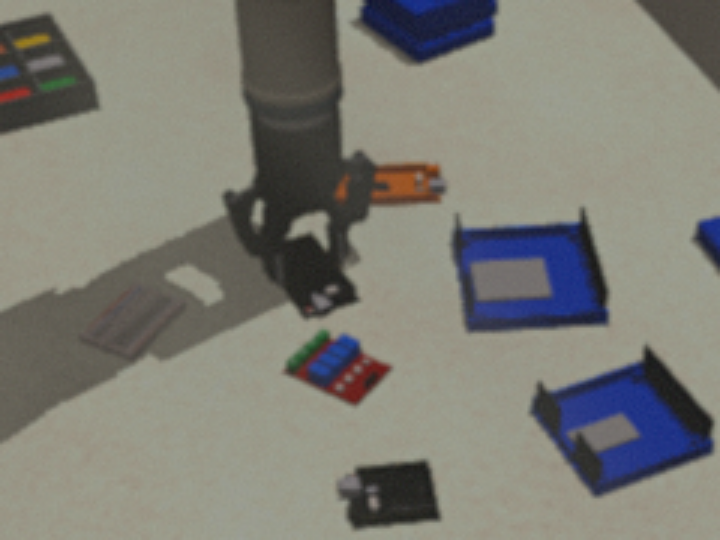

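The large board sits between the fingers, gripped at 52 mm with 30 N. It stands clear of the relay and the breadboard. Lifting.

```bash
python3 -m creep '[{"x":0,"y":0,"z":-4,"rx":0,"ry":0,"rz":0,"hand":45},{"x":0,"y":0,"z":-10,"rx":0,"ry":0,"rz":0,"hand":45},{"x":0,"y":0,"z":-20,"rx":0,"ry":0,"rz":0,"hand":45},{"x":0,"y":0,"z":-25,"rx":0,"ry":0,"rz":0,"hand":45},{"x":0,"y":0,"z":-25,"rx":0,"ry":0,"rz":0,"hand":45},{"x":0,"y":0,"z":-16,"rx":0,"ry":0,"rz":0,"hand":45},{"x":0,"y":0,"z":0,"rx":0,"ry":0,"rz":0.11,"hand":45},{"x":0,"y":0,"z":0,"rx":0,"ry":0,"rz":0.16,"hand":45},{"x":0,"y":0,"z":0,"rx":0,"ry":0,"rz":0.16,"hand":45},{"x":0,"y":0,"z":0,"rx":0,"ry":0,"rz":0.16,"hand":45},{"x":0,"y":0,"z":0,"rx":0,"ry":0,"rz":0.16,"hand":45},{"x":0,"y":0,"z":0,"rx":0,"ry":0,"rz":0.16,"hand":45},{"x":0,"y":0,"z":0,"rx":0,"ry":0,"rz":0.16,"hand":45},{"x":0,"y":0,"z":0,"rx":0,"ry":0,"rz":0.16,"hand":45},{"x":0,"y":0,"z":0,"rx":0,"ry":0,"rz":0.16,"hand":45},{"x":0,"y":0,"z":0,"rx":0,"ry":0,"rz":0.16,"hand":45},{"x":0,"y":0,"z":0,"rx":0,"ry":0,"rz":0.16,"hand":45},{"x":0,"y":0,"z":0,"rx":0,"ry":0,"rz":0.16,"hand":45},{"x":0,"y":0,"z":0,"rx":0,"ry":0,"rz":0.11,"hand":45},{"x":0,"y":0,"z":0,"rx":0,"ry":0,"rz":0,"hand":45}]'; python3 plan.py 622.9 -240.2 60 -13.7
```

```text
clock: 6.65
eef_pos: [468.6, 291.9, 102.4]
tcp_rot: [3.141, 0.0, -0.24]
contact_force: [-0.2, -0.1, 0.2]
opening: 0.622
grasp_force: 31.6
turn [ 0.     0.    -0.001] shift [276.  480.4  42.4] q6 2.37 open 0.622 grip 31.56986117362976 t 6.65
```

```bash
python3 -m creep '[{"x":6,"y":10,"z":0,"rx":0,"ry":0,"rz":0,"hand":45},{"x":15,"y":25,"z":0,"rx":0,"ry":0,"rz":0,"hand":45},{"x":20,"y":35,"z":0,"rx":0,"ry":0,"rz":0,"hand":45},{"x":20,"y":35,"z":0,"rx":0,"ry":0,"rz":0,"hand":45},{"x":20,"y":35,"z":0,"rx":0,"ry":0,"rz":0,"hand":45},{"x":20,"y":35,"z":0,"rx":0,"ry":0,"rz":0,"hand":45},{"x":20,"y":35,"z":0,"rx":0,"ry":0,"rz":0,"hand":45},{"x":20,"y":35,"z":0,"rx":0,"ry":0,"rz":0,"hand":45},{"x":20,"y":35,"z":0,"rx":0,"ry":0,"rz":0,"hand":45},{"x":20,"y":35,"z":0,"rx":0,"ry":0,"rz":0,"hand":45},{"x":20,"y":35,"z":0,"rx":0,"ry":0,"rz":0,"hand":45},{"x":20,"y":35,"z":0,"rx":0,"ry":0,"rz":0,"hand":45},{"x":20,"y":35,"z":0,"rx":0,"ry":0,"rz":0,"hand":45},{"x":20,"y":35,"z":0,"rx":0,"ry":0,"rz":0,"hand":45},{"x":15,"y":25,"z":0,"rx":0,"ry":0,"rz":0,"hand":45},{"x":0,"y":0,"z":0,"rx":0,"ry":0,"rz":0,"hand":45},{"x":0,"y":0,"z":0,"rx":0,"ry":0,"rz":0,"hand":45}]'; python3 plan.py 622.9 -240.2 60 -13.7
python3 - <<'E'
from h import *
for n,r in(("top",(120,240,370,520)),("side",(200,400,330,530))):
    cv2.imwrite(f"pics/{n}2.png",cv2.resize(grab_frame(n)[r[0]:r[1],r[2]:r[3]],None,fx=4 if n=="top" else 3,fy=4 if n=="top" else 3)[:,:,::-1])
E
```

```text
clock: 8.78
eef_pos: [621.2, -239.8, 102.0]
tcp_rot: [-3.141, 0.001, -0.241]
contact_force: [0.8, 0.4, -1.6]
opening: 0.616
grasp_force: 31.6
turn [-0.     0.001 -0.002] shift [ 1.7 -0.1 42. ] q6 1.44 open 0.616 grip 31.594178080558777 t 8.775
```

View pics/side2.png

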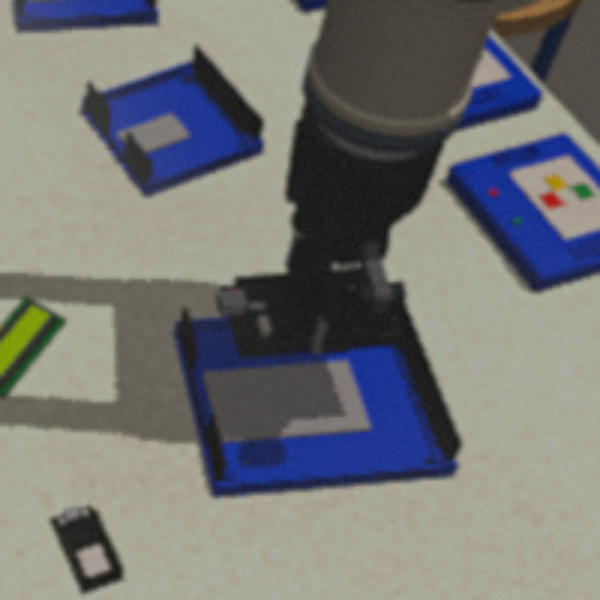

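The board is held level over the large box with its USB towards the front panel. Lowering.

```bash
python3 -m creep '[{"x":1.5,"y":0,"z":10,"rx":0,"ry":0,"rz":0,"hand":45},{"x":0,"y":0,"z":20,"rx":0,"ry":0,"rz":0,"hand":45},{"x":0,"y":0,"z":20,"rx":0,"ry":0,"rz":0,"hand":45},{"x":0,"y":0,"z":15,"rx":0,"ry":0,"rz":0,"hand":45},{"x":0,"y":0,"z":10,"rx":0,"ry":0,"rz":0,"hand":45},{"x":0,"y":0,"z":6,"rx":0,"ry":0,"rz":0,"hand":45},{"x":0,"y":0,"z":3,"rx":0,"ry":0,"rz":0,"hand":45},{"x":0,"y":0,"z":3,"rx":0,"ry":0,"rz":0,"hand":45},{"x":0,"y":0,"z":2,"rx":0,"ry":0,"rz":0,"hand":45},{"x":0,"y":0,"z":2,"rx":0,"ry":0,"rz":0,"hand":45},{"x":0,"y":0,"z":0,"rx":0,"ry":0,"rz":0,"hand":45}]'
python3 - <<'E'
from h import *
for n,r in(("side",(270,390,360,520)),):
    cv2.imwrite(f"pics/{n}3.png",cv2.resize(grab_frame(n)[r[0]:r[1],r[2]:r[3]],None,fx=4,fy=4)[:,:,::-1])
E
```

```text
clock: 10.25
eef_pos: [623.4, -240.4, 11.3]
tcp_rot: [3.142, 0.0, -0.241]
contact_force: [0.3, -0.2, 0.5]
opening: 0.618
grasp_force: 31.6
```

View pics/side3.png

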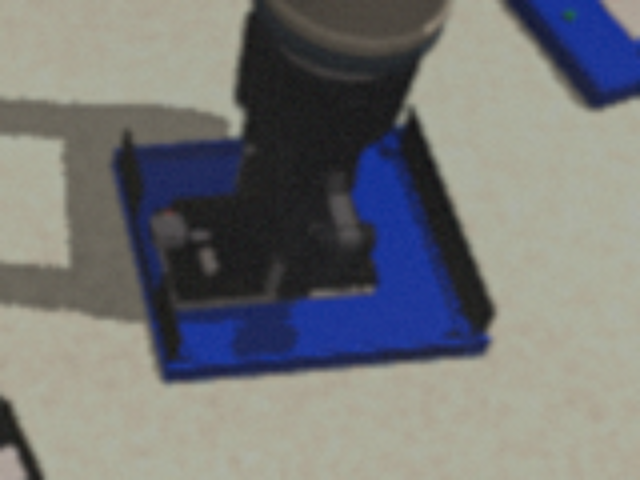

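The board is just above its pad. A few mm lower, then release.

```bash
python3 -m creep '[{"x":0,"y":0,"z":1,"rx":0,"ry":0,"rz":0,"hand":45},{"x":0,"y":0,"z":1,"rx":0,"ry":0,"rz":0,"hand":45},{"x":0,"y":0,"z":0.5,"rx":0,"ry":0,"rz":0,"hand":45},{"x":0,"y":0,"z":0,"rx":0,"ry":0,"rz":0,"hand":45}]'
```

```text
clock: 10.8
eef_pos: [623.5, -240.4, 8.8]
tcp_rot: [3.142, 0.0, -0.241]
contact_force: [-0.2, 0.2, -0.2]
opening: 0.615
grasp_force: 31.7
```

```bash
python3 -m creep '[{"x":0,"y":0,"z":1,"rx":0,"ry":0,"rz":0,"hand":45},{"x":0,"y":0,"z":1,"rx":0,"ry":0,"rz":0,"hand":45},{"x":0,"y":0,"z":0,"rx":0,"ry":0,"rz":0,"hand":45},{"x":0,"y":0,"z":0,"rx":0,"ry":0,"rz":0,"hand":45}]'
```

```text
clock: 11.3
eef_pos: [623.5, -240.4, 8.6]
tcp_rot: [3.142, -0.0, -0.241]
contact_force: [-6.3, 1.6, 18.1]
opening: 0.617
grasp_force: 33.4
```

```bash
python3 -m creep '[{"x":0,"y":0,"z":-1.5,"rx":0,"ry":0,"rz":0,"hand":45},{"x":0,"y":0,"z":0,"rx":0,"ry":0,"rz":0,"hand":56},{"x":0,"y":0,"z":0,"rx":0,"ry":0,"rz":0,"hand":62},{"x":0,"y":0,"z":0,"rx":0,"ry":0,"rz":0,"hand":68},{"x":0,"y":0,"z":0,"rx":0,"ry":0,"rz":0,"hand":68},{"x":0,"y":0,"z":0,"rx":0,"ry":0,"rz":0,"hand":68},{"x":0,"y":0,"z":-5,"rx":0,"ry":0,"rz":0,"hand":68},{"x":0,"y":0,"z":-15,"rx":0,"ry":0,"rz":0,"hand":68},{"x":0,"y":0,"z":-25,"rx":0,"ry":0,"rz":0,"hand":68},{"x":0,"y":0,"z":-25,"rx":0,"ry":0,"rz":0,"hand":68},{"x":0,"y":0,"z":-25,"rx":0,"ry":0,"rz":0,"hand":68},{"x":0,"y":0,"z":-15,"rx":0,"ry":0,"rz":0,"hand":68},{"x":0,"y":0,"z":0,"rx":0,"ry":0,"rz":0,"hand":68}]'; python3 plan.py 451.4 -291.3 120 -87.3;  python3 plan.py 451.4 -291.3 120 92.7
```

```text
clock: 12.92
eef_pos: [624.3, -240.8, 119.9]
tcp_rot: [3.141, -0.003, -0.241]
contact_force: [0.5, 0.0, -0.0]
opening: 0.792
grasp_force: 0.0
turn [-1.000e-03 -3.000e-03  1.282e+00] shift [ 4.230e+01  1.751e+02 -1.000e-01] q6 1.44 open 0.792 grip 0.0 t 12.925
turn [ 3.000e-03 -1.000e-03 -1.859e+00] shift [-4.230e+01 -1.751e+02 -1.000e-01] q6 1.44 open 0.792 grip 0.0 t 12.925
```

```bash
python3 -m creep '[{"x":0,"y":0,"z":0,"rx":0,"ry":0,"rz":0.08,"hand":55},{"x":0,"y":0,"z":0,"rx":0,"ry":0,"rz":0.16,"hand":55},{"x":0,"y":0,"z":0,"rx":0,"ry":0,"rz":0.16,"hand":55},{"x":0,"y":0,"z":0,"rx":0,"ry":0,"rz":0.16,"hand":55},{"x":0,"y":0,"z":0,"rx":0,"ry":0,"rz":0.16,"hand":55},{"x":0,"y":0,"z":0,"rx":0,"ry":0,"rz":0.16,"hand":55},{"x":0,"y":0,"z":0,"rx":0,"ry":0,"rz":0.16,"hand":55},{"x":0,"y":0,"z":0,"rx":0,"ry":0,"rz":0.16,"hand":55},{"x":0,"y":0,"z":0,"rx":0,"ry":0,"rz":0.08,"hand":55},{"x":5,"y":20,"z":0,"rx":0,"ry":0,"rz":0,"hand":55},{"x":8,"y":35,"z":0,"rx":0,"ry":0,"rz":0,"hand":55},{"x":8,"y":35,"z":0,"rx":0,"ry":0,"rz":0,"hand":55},{"x":8,"y":35,"z":0,"rx":0,"ry":0,"rz":0,"hand":55},{"x":8,"y":35,"z":0,"rx":0,"ry":0,"rz":0,"hand":55},{"x":5,"y":15,"z":0,"rx":0,"ry":0,"rz":0,"hand":55},{"x":0,"y":0,"z":0,"rx":0,"ry":0,"rz":0,"hand":55},{"x":0,"y":0,"z":0,"rx":0,"ry":0,"rz":0,"hand":55}]'; python3 plan.py 451.4 -291.3 5 -87.3
python3 - <<'E'
from h import *
f=grab_frame("top")[:,:,::-1].copy();cv2.imwrite("pics/top4full.png",f)
print("large: TCP target was pad; measure board")
hsv=cv2.cvtColor(f,cv2.COLOR_BGR2HSV);blk=((hsv[...,2]<75)&(hsv[...,1]<130)).astype(np.uint8)*255
print(rect("top",blk,(421,160,467,211),14))
cv2.imwrite("pics/top4.png",cv2.resize(f[120:290,380:520],None,fx=3,fy=3))
E
```

```text
clock: 15.05
eef_pos: [451.9, -291.1, 118.3]
tcp_rot: [-3.141, -0.0, -1.521]
contact_force: [1.3, -1.0, -0.0]
opening: 0.641
grasp_force: 0.0
turn [-0.001 -0.     0.003] shift [  0.2   0.5 113.3] q6 2.52 open 0.641 grip 0.0 t 15.05
large: TCP target was pad; measure board
[ 614.7 -235.5  117.1   59.8  -17.7]
```

View pics/top4.png

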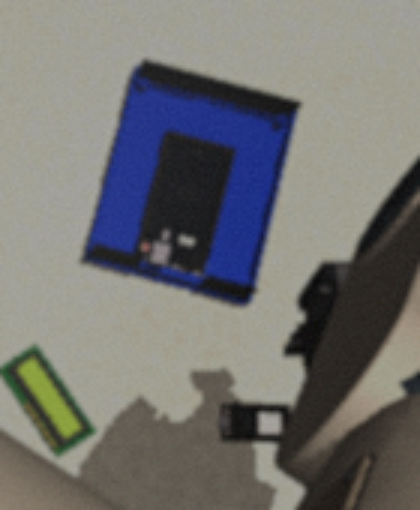

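The large board lies square on its pad with its USB at the front. The small board at (255,422) in the crop is next.

```bash
python3 -m creep '[{"x":0,"y":0.5,"z":15,"rx":0,"ry":0,"rz":0,"hand":55},{"x":0,"y":0,"z":25,"rx":0,"ry":0,"rz":0,"hand":55},{"x":0,"y":0,"z":25,"rx":0,"ry":0,"rz":0,"hand":55},{"x":0,"y":0,"z":20,"rx":0,"ry":0,"rz":0,"hand":55},{"x":0,"y":0,"z":15,"rx":0,"ry":0,"rz":0,"hand":55},{"x":0,"y":0,"z":8,"rx":0,"ry":0,"rz":0,"hand":55},{"x":0,"y":0,"z":4,"rx":0,"ry":0,"rz":0,"hand":55},{"x":0,"y":0,"z":0,"rx":0,"ry":0,"rz":0,"hand":45},{"x":0,"y":0,"z":0,"rx":0,"ry":0,"rz":0,"hand":35},{"x":0,"y":0,"z":0,"rx":0,"ry":0,"rz":0,"hand":22},{"x":0,"y":0,"z":0,"rx":0,"ry":0,"rz":0,"hand":20},{"x":0,"y":0,"z":0,"rx":0,"ry":0,"rz":0,"hand":20},{"x":0,"y":0,"z":0,"rx":0,"ry":0,"rz":0,"hand":20},{"x":0,"y":0,"z":0,"rx":0,"ry":0,"rz":0,"hand":20}]' 25
python3 -m creep '[{"x":0,"y":0,"z":0,"rx":0,"ry":0,"rz":0,"hand":20},{"x":0,"y":0,"z":0,"rx":0,"ry":0,"rz":0,"hand":20}]'
```

```text
clock: 16.85
eef_pos: [450.6, -291.3, 6.9]
tcp_rot: [-3.141, -0.001, -1.521]
contact_force: [-1.4, 0.6, 6.4]
opening: 0.314
grasp_force: 24.7
clock: 17.1
eef_pos: [450.6, -291.3, 7.0]
tcp_rot: [-3.141, -0.001, -1.521]
contact_force: [-0.7, 0.4, 5.8]
opening: 0.311
grasp_force: 24.7
```

```bash
python3 -m creep '[{"x":0,"y":0,"z":-4,"rx":0,"ry":0,"rz":0,"hand":20},{"x":0,"y":0,"z":-10,"rx":0,"ry":0,"rz":0,"hand":20},{"x":0,"y":0,"z":-20,"rx":0,"ry":0,"rz":0,"hand":20},{"x":0,"y":0,"z":-25,"rx":0,"ry":0,"rz":0,"hand":20},{"x":0,"y":0,"z":-25,"rx":0,"ry":0,"rz":0,"hand":20},{"x":0,"y":0,"z":-16,"rx":0,"ry":0,"rz":0,"hand":20},{"x":0,"y":0,"z":0,"rx":0,"ry":0,"rz":-0.11,"hand":20},{"x":0,"y":0,"z":0,"rx":0,"ry":0,"rz":-0.16,"hand":20},{"x":0,"y":0,"z":0,"rx":0,"ry":0,"rz":-0.16,"hand":20},{"x":0,"y":0,"z":0,"rx":0,"ry":0,"rz":-0.16,"hand":20},{"x":0,"y":0,"z":0,"rx":0,"ry":0,"rz":-0.16,"hand":20},{"x":0,"y":0,"z":0,"rx":0,"ry":0,"rz":-0.16,"hand":20},{"x":0,"y":0,"z":0,"rx":0,"ry":0,"rz":-0.16,"hand":20},{"x":0,"y":0,"z":0,"rx":0,"ry":0,"rz":-0.16,"hand":20},{"x":0,"y":0,"z":0,"rx":0,"ry":0,"rz":-0.16,"hand":20},{"x":0,"y":0,"z":0,"rx":0,"ry":0,"rz":-0.16,"hand":20},{"x":0,"y":0,"z":0,"rx":0,"ry":0,"rz":-0.11,"hand":20},{"x":0,"y":0,"z":0,"rx":0,"ry":0,"rz":0,"hand":20},{"x":0,"y":0,"z":0,"rx":0,"ry":0,"rz":0,"hand":20}]'; python3 plan.py 639.3 17.3 100 7.3
```

```text
clock: 19.48
eef_pos: [450.2, -291.0, 106.3]
tcp_rot: [-3.142, 0.0, 0.136]
contact_force: [0.1, -0.6, -1.4]
opening: 0.309
grasp_force: 24.7
turn [-0.     0.     0.009] shift [ 226.7 -281.8    6.3] q6 0.86 open 0.309 grip 24.690992832183838 t 19.475
```

```bash
python3 -m creep '[{"x":8,"y":-10,"z":0,"rx":0,"ry":0,"rz":0,"hand":20},{"x":18,"y":-22,"z":0,"rx":0,"ry":0,"rz":0,"hand":20},{"x":25,"y":-31,"z":0,"rx":0,"ry":0,"rz":0,"hand":20},{"x":25,"y":-31,"z":0,"rx":0,"ry":0,"rz":0,"hand":20},{"x":25,"y":-31,"z":0,"rx":0,"ry":0,"rz":0,"hand":20},{"x":25,"y":-31,"z":0,"rx":0,"ry":0,"rz":0,"hand":20},{"x":25,"y":-31,"z":0,"rx":0,"ry":0,"rz":0,"hand":20},{"x":25,"y":-31,"z":0,"rx":0,"ry":0,"rz":0,"hand":20},{"x":25,"y":-31,"z":0,"rx":0,"ry":0,"rz":0,"hand":20},{"x":18,"y":-22,"z":0,"rx":0,"ry":0,"rz":0,"hand":20},{"x":8,"y":-11,"z":0,"rx":0,"ry":0,"rz":0,"hand":20},{"x":0,"y":0,"z":0,"rx":0,"ry":0,"rz":0,"hand":20},{"x":0,"y":0,"z":0,"rx":0,"ry":0,"rz":0,"hand":20}]'; python3 plan.py 639.3 17.3 12.5 7.3
python3 - <<'E'
from h import *
cv2.imwrite("pics/side5.png",cv2.resize(grab_frame("side")[150:290,300:460],None,fx=4,fy=4)[:,:,::-1])
E
```

```text
clock: 21.1
eef_pos: [635.4, 19.0, 106.1]
tcp_rot: [3.141, 0.001, 0.138]
contact_force: [-0.8, -0.1, -0.9]
opening: 0.313
grasp_force: 24.7
turn [0.    0.001 0.011] shift [ 3.7  2.1 93.6] q6 1.46 open 0.313 grip 24.697450697422028 t 21.1
```

View pics/side5.png

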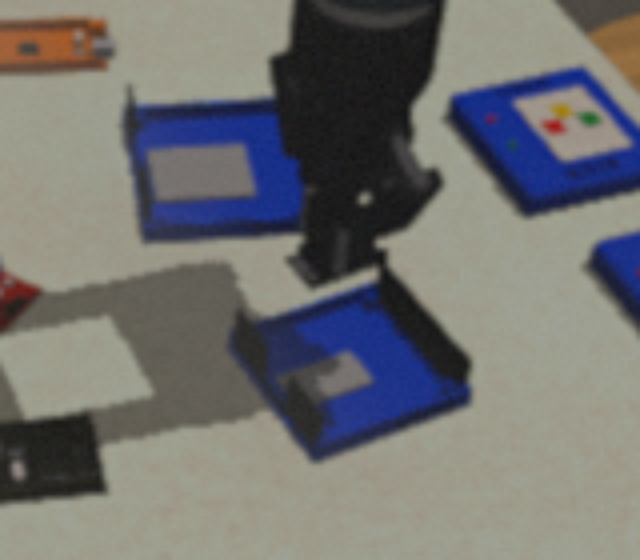

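The small board is held level over the small box, just visible under the fingers around (320,270).

```bash
python3 -m creep '[{"x":3.7,"y":2,"z":10,"rx":0,"ry":0,"rz":0,"hand":20},{"x":0,"y":0,"z":20,"rx":0,"ry":0,"rz":0,"hand":20},{"x":0,"y":0,"z":20,"rx":0,"ry":0,"rz":0,"hand":20},{"x":0,"y":0,"z":15,"rx":0,"ry":0,"rz":0,"hand":20},{"x":0,"y":0,"z":10,"rx":0,"ry":0,"rz":0,"hand":20},{"x":0,"y":0,"z":7,"rx":0,"ry":0,"rz":0,"hand":20},{"x":0,"y":0,"z":4,"rx":0,"ry":0,"rz":0,"hand":20},{"x":0,"y":0,"z":3,"rx":0,"ry":0,"rz":0,"hand":20},{"x":0,"y":0,"z":2,"rx":0,"ry":0,"rz":0,"hand":20},{"x":0,"y":0,"z":1,"rx":0,"ry":0,"rz":0,"hand":20},{"x":0,"y":0,"z":1,"rx":0,"ry":0,"rz":0,"hand":20},{"x":0,"y":0,"z":0,"rx":0,"ry":0,"rz":0,"hand":20},{"x":0,"y":0,"z":0,"rx":0,"ry":0,"rz":0,"hand":20}]'
```

```text
clock: 22.78
eef_pos: [640.1, 18.2, 13.4]
tcp_rot: [3.142, -0.0, 0.139]
contact_force: [0.5, -0.4, 0.0]
opening: 0.316
grasp_force: 24.7
```

```bash
python3 -m creep '[{"x":0,"y":0,"z":1,"rx":0,"ry":0,"rz":0,"hand":20},{"x":0,"y":0,"z":0.7,"rx":0,"ry":0,"rz":0,"hand":20},{"x":0,"y":0,"z":0,"rx":0,"ry":0,"rz":0,"hand":20},{"x":0,"y":0,"z":0,"rx":0,"ry":0,"rz":0,"hand":20}]'
```

```text
clock: 23.28
eef_pos: [640.2, 18.2, 12.5]
tcp_rot: [3.142, -0.0, 0.139]
contact_force: [-3.3, -0.2, 9.3]
opening: 0.314
grasp_force: 25.6
```

Touchdown at the height expected; release and rise.

```bash
python3 -m creep '[{"x":0,"y":0,"z":-0.7,"rx":0,"ry":0,"rz":0,"hand":20},{"x":0,"y":0,"z":0,"rx":0,"ry":0,"rz":0,"hand":30},{"x":0,"y":0,"z":0,"rx":0,"ry":0,"rz":0,"hand":36},{"x":0,"y":0,"z":0,"rx":0,"ry":0,"rz":0,"hand":44},{"x":0,"y":0,"z":0,"rx":0,"ry":0,"rz":0,"hand":44},{"x":0,"y":0,"z":0,"rx":0,"ry":0,"rz":0,"hand":44},{"x":0,"y":0,"z":-5,"rx":0,"ry":0,"rz":0,"hand":44},{"x":0,"y":0,"z":-15,"rx":0,"ry":0,"rz":0,"hand":44},{"x":0,"y":0,"z":-25,"rx":0,"ry":0,"rz":0,"hand":44},{"x":0,"y":0,"z":-25,"rx":0,"ry":0,"rz":0,"hand":85},{"x":0,"y":0,"z":-25,"rx":0,"ry":0,"rz":0,"hand":85},{"x":0,"y":0,"z":-10,"rx":0,"ry":0,"rz":0,"hand":85},{"x":0,"y":0,"z":0,"rx":0,"ry":0,"rz":0,"hand":85}]'; python3 plan.py 455.9 12.6 120 -11.1
```

```text
clock: 24.9
eef_pos: [640.5, 18.2, 118.2]
tcp_rot: [3.141, -0.002, 0.139]
contact_force: [0.5, -0.3, -0.4]
opening: 1.001
grasp_force: 0.0
turn [-0.    -0.002  0.333] shift [-180.    41.    -1.8] q6 1.46 open 1.001 grip 0.0 t 24.9
```

```bash
python3 -m creep '[{"x":0,"y":0,"z":0,"rx":0,"ry":0,"rz":0.1,"hand":85},{"x":0,"y":0,"z":0,"rx":0,"ry":0,"rz":0.14,"hand":85},{"x":0,"y":0,"z":0,"rx":0,"ry":0,"rz":0.093,"hand":85},{"x":-15,"y":4,"z":0,"rx":0,"ry":0,"rz":0,"hand":85},{"x":-30,"y":7,"z":0,"rx":0,"ry":0,"rz":0,"hand":85},{"x":-40,"y":9,"z":0,"rx":0,"ry":0,"rz":0,"hand":85},{"x":-40,"y":9,"z":0,"rx":0,"ry":0,"rz":0,"hand":85},{"x":-35,"y":8,"z":0,"rx":0,"ry":0,"rz":0,"hand":85},{"x":-20,"y":4,"z":0,"rx":0,"ry":0,"rz":0,"hand":85},{"x":0,"y":0,"z":0,"rx":0,"ry":0,"rz":0,"hand":85},{"x":0,"y":0,"z":0,"rx":0,"ry":0,"rz":0,"hand":85}]' 30; python3 plan.py 455.9 12.6 3 -11.1
```

```text
clock: 26.28
eef_pos: [456.2, 12.7, 117.4]
tcp_rot: [-3.141, -0.001, -0.193]
contact_force: [0.6, -0.1, 0.2]
opening: 0.996
grasp_force: 0.0
turn [-0.    -0.001  0.001] shift [ -0.2   0.2 114.4] q6 1.79 open 0.996 grip 0.0 t 26.275
```

```bash
python3 -m creep '[{"x":0,"y":0,"z":14,"rx":0,"ry":0,"rz":0,"hand":85},{"x":0,"y":0,"z":25,"rx":0,"ry":0,"rz":0,"hand":85},{"x":0,"y":0,"z":25,"rx":0,"ry":0,"rz":0,"hand":85},{"x":0,"y":0,"z":22,"rx":0,"ry":0,"rz":0,"hand":85},{"x":0,"y":0,"z":15,"rx":0,"ry":0,"rz":0,"hand":85},{"x":0,"y":0,"z":9,"rx":0,"ry":0,"rz":0,"hand":85},{"x":0,"y":0,"z":3,"rx":0,"ry":0,"rz":0,"hand":85},{"x":0,"y":0,"z":0,"rx":0,"ry":0,"rz":0,"hand":70},{"x":0,"y":0,"z":0,"rx":0,"ry":0,"rz":0,"hand":60},{"x":0,"y":0,"z":0,"rx":0,"ry":0,"rz":0,"hand":45},{"x":0,"y":0,"z":0,"rx":0,"ry":0,"rz":0,"hand":45},{"x":0,"y":0,"z":0,"rx":0,"ry":0,"rz":0,"hand":45},{"x":0,"y":0,"z":0,"rx":0,"ry":0,"rz":0,"hand":45},{"x":0,"y":0,"z":0,"rx":0,"ry":0,"rz":0,"hand":45},{"x":0,"y":0,"z":0,"rx":0,"ry":0,"rz":0,"hand":45}]' 30
```

```text
clock: 28.15
eef_pos: [456.0, 12.7, 5.2]
tcp_rot: [-3.141, -0.001, -0.194]
contact_force: [-1.5, 0.6, 8.0]
opening: 0.61
grasp_force: 29.8
```

```bash
python3 -m creep '[{"x":0,"y":0,"z":-4,"rx":0,"ry":0,"rz":0,"hand":45},{"x":0,"y":0,"z":-10,"rx":0,"ry":0,"rz":0,"hand":45},{"x":0,"y":0,"z":-20,"rx":0,"ry":0,"rz":0,"hand":45},{"x":0,"y":0,"z":-25,"rx":0,"ry":0,"rz":0,"hand":45},{"x":0,"y":0,"z":-25,"rx":0,"ry":0,"rz":0,"hand":45},{"x":0,"y":0,"z":-16,"rx":0,"ry":0,"rz":0,"hand":45},{"x":0,"y":0,"z":0,"rx":0,"ry":0,"rz":0.039,"hand":45},{"x":0,"y":0,"z":0,"rx":0,"ry":0,"rz":0,"hand":45}]'; python3 plan.py 640.6 224.2 100 -13.4
```

```text
clock: 29.15
eef_pos: [455.7, 12.7, 105.0]
tcp_rot: [-3.141, -0.001, -0.233]
contact_force: [0.5, -0.6, -0.3]
opening: 0.609
grasp_force: 31.4
turn [-0.    -0.001  0.001] shift [ 130.9 -248.6    5. ] q6 1.83 open 0.609 grip 31.43616020679474 t 29.15
```

```bash
python3 -m creep '[{"x":5,"y":-10,"z":0,"rx":0,"ry":0,"rz":0,"hand":45},{"x":11,"y":-20,"z":0,"rx":0,"ry":0,"rz":0,"hand":45},{"x":16,"y":-31,"z":0,"rx":0,"ry":0,"rz":0,"hand":45},{"x":16,"y":-31,"z":0,"rx":0,"ry":0,"rz":0,"hand":45},{"x":16,"y":-31,"z":0,"rx":0,"ry":0,"rz":0,"hand":45},{"x":16,"y":-31,"z":0,"rx":0,"ry":0,"rz":0,"hand":45},{"x":16,"y":-31,"z":0,"rx":0,"ry":0,"rz":0,"hand":45},{"x":16,"y":-31,"z":0,"rx":0,"ry":0,"rz":0,"hand":45},{"x":13,"y":-22,"z":0,"rx":0,"ry":0,"rz":0,"hand":45},{"x":6,"y":-11,"z":0,"rx":0,"ry":0,"rz":0,"hand":45},{"x":0,"y":0,"z":0,"rx":0,"ry":0,"rz":0,"hand":45},{"x":0,"y":0,"z":0,"rx":0,"ry":0,"rz":0,"hand":45}]'; python3 plan.py 640.6 224.2 10.7 -13.4
python3 - <<'E'
from h import *
cv2.imwrite("pics/side6.png",cv2.resize(grab_frame("side")[110:290,250:450],None,fx=3,fy=3)[:,:,::-1])
E
```

```text
clock: 30.65
eef_pos: [639.8, 224.2, 104.0]
tcp_rot: [3.141, 0.001, -0.233]
contact_force: [0.3, 0.2, -0.7]
opening: 0.606
grasp_force: 31.4
turn [0.001 0.001 0.001] shift [ 0.8 -0.1 93.3] q6 2.14 open 0.606 grip 31.439366340637207 t 30.65
```

View pics/side6.png

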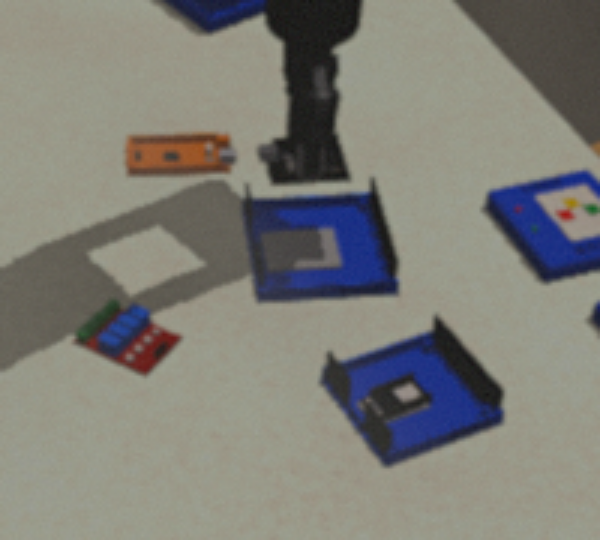

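The medium board is level over its box with its USB (265,152) towards the front. The small board lies on its pad at (400,395) with its USB forward.

```bash
python3 -m creep '[{"x":0.5,"y":0,"z":10,"rx":0,"ry":0,"rz":0,"hand":45},{"x":0,"y":0,"z":20,"rx":0,"ry":0,"rz":0,"hand":45},{"x":0,"y":0,"z":20,"rx":0,"ry":0,"rz":0,"hand":45},{"x":0,"y":0,"z":15,"rx":0,"ry":0,"rz":0,"hand":45},{"x":0,"y":0,"z":10,"rx":0,"ry":0,"rz":0,"hand":45},{"x":0,"y":0,"z":7,"rx":0,"ry":0,"rz":0,"hand":45},{"x":0,"y":0,"z":4,"rx":0,"ry":0,"rz":0,"hand":45},{"x":0,"y":0,"z":3,"rx":0,"ry":0,"rz":0,"hand":45},{"x":0,"y":0,"z":2,"rx":0,"ry":0,"rz":0,"hand":45},{"x":0,"y":0,"z":1,"rx":0,"ry":0,"rz":0,"hand":45},{"x":0,"y":0,"z":0,"rx":0,"ry":0,"rz":0,"hand":45},{"x":0,"y":0,"z":0,"rx":0,"ry":0,"rz":0,"hand":45}]'
```

```text
clock: 32.2
eef_pos: [641.1, 224.6, 12.4]
tcp_rot: [-3.141, -0.0, -0.233]
contact_force: [-0.3, -0.1, -0.4]
opening: 0.609
grasp_force: 31.4
```

```bash
python3 -m creep '[{"x":0,"y":0,"z":1,"rx":0,"ry":0,"rz":0,"hand":45},{"x":0,"y":0,"z":1,"rx":0,"ry":0,"rz":0,"hand":45},{"x":0,"y":0,"z":0.5,"rx":0,"ry":0,"rz":0,"hand":45},{"x":0,"y":0,"z":0,"rx":0,"ry":0,"rz":0,"hand":45},{"x":0,"y":0,"z":0,"rx":0,"ry":0,"rz":0,"hand":45}]'
```

```text
clock: 32.83
eef_pos: [641.1, 224.6, 10.8]
tcp_rot: [-3.141, -0.0, -0.233]
contact_force: [-3.9, -1.2, 8.4]
opening: 0.609
grasp_force: 33.0
```

```bash
python3 -m creep '[{"x":0,"y":0,"z":-0.7,"rx":0,"ry":0,"rz":0,"hand":45},{"x":0,"y":0,"z":0,"rx":0,"ry":0,"rz":0,"hand":56},{"x":0,"y":0,"z":0,"rx":0,"ry":0,"rz":0,"hand":62},{"x":0,"y":0,"z":0,"rx":0,"ry":0,"rz":0,"hand":68},{"x":0,"y":0,"z":0,"rx":0,"ry":0,"rz":0,"hand":68},{"x":0,"y":0,"z":0,"rx":0,"ry":0,"rz":0,"hand":68},{"x":0,"y":0,"z":-5,"rx":0,"ry":0,"rz":0,"hand":68},{"x":0,"y":0,"z":-15,"rx":0,"ry":0,"rz":0,"hand":68},{"x":0,"y":0,"z":-25,"rx":0,"ry":0,"rz":0,"hand":68},{"x":0,"y":0,"z":-30,"rx":0,"ry":0,"rz":0,"hand":68},{"x":0,"y":0,"z":-30,"rx":0,"ry":0,"rz":0,"hand":68},{"x":0,"y":0,"z":-30,"rx":0,"ry":0,"rz":0,"hand":68},{"x":-20,"y":-10,"z":-10,"rx":0,"ry":0,"rz":0,"hand":68},{"x":-35,"y":-20,"z":0,"rx":0,"ry":0,"rz":0,"hand":68},{"x":-35,"y":-20,"z":0,"rx":0,"ry":0,"rz":0,"hand":68},{"x":-35,"y":-20,"z":0,"rx":0,"ry":0,"rz":0,"hand":68},{"x":-35,"y":-20,"z":0,"rx":0,"ry":0,"rz":0,"hand":68},{"x":-35,"y":-20,"z":0,"rx":0,"ry":0,"rz":0,"hand":68},{"x":-15,"y":-10,"z":0,"rx":0,"ry":0,"rz":0,"hand":68},{"x":0,"y":0,"z":0,"rx":0,"ry":0,"rz":0,"hand":68}]'
python3 - <<'E'
from h import *
f=grab_frame("top")[:,:,::-1].copy();cv2.imwrite("pics/top7full.png",f)
g=cv2.imread("pics/top0.png");hsv=cv2.cvtColor(f,cv2.COLOR_BGR2HSV)
blk=((hsv[...,2]<75)&(hsv[...,1]<170)).astype(np.uint8)*255
# erase end panels: keep only pixels whose ray at z 12 falls inside the pad outline grown 8 mm
vv,uu=np.mgrid[0:480,0:640];P=cast("top",np.c_[uu.ravel(),vv.ravel()],14)
for k,(x,y,a,l,w) in dict(L=(620,-239.5,-13.6,102,54),M=(640.6,224.2,-13.3,68,54),S=(639.3,17.3,7.2,52,28)).items():
    a=np.radians(a);d=P[:,:2]-[x,y];u=d@[np.cos(a),np.sin(a)];v=d@[-np.sin(a),np.cos(a)]
    ok=((abs(v)<w/2+12)&(u>-l/2-2)&(u<l/2+14)).reshape(480,640)
    r=rect("top",np.where(ok,blk,0).astype(np.uint8),(0,0,640,480),14);e=r[:2]-[x,y]
    print(k,r,"err",(e@[np.cos(a),np.sin(a)]).round(1),(e@[-np.sin(a),np.cos(a)]).round(1))
cv2.imwrite("pics/top7.png",cv2.resize(f[115:275,190:500],None,fx=2.5,fy=2.5,interpolation=cv2.INTER_CUBIC))
E
```

```text
clock: 35.33
eef_pos: [463.2, 390.5, 155.4]
tcp_rot: [3.141, 0.0, -0.231]
contact_force: [0.7, 0.6, 0.2]
opening: 0.798
grasp_force: 0.0
L [ 619.8 -237.5  104.6   55.4  -13.7] err -0.7 1.9
M [639.3 224.1  69.1  55.9 -13. ] err -1.2 -0.4
S [639.3  19.5  53.3  28.3   6.4] err 0.3 2.2
```

View pics/top7.png

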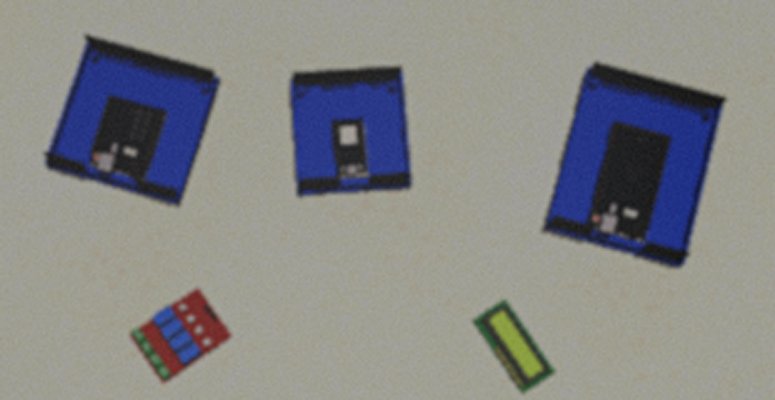

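All three boards lie on their pads within about 2 mm and 2°, with USB ends towards the cable openings. The arm is clear.

```bash
python3 -c "
from rig import *
print(sign_off())"
```

```text
the job is handed in; nothing more can be done
None
```

The job is handed in: all three boards lie in their matching boxes with USB ends towards the cable openings, measured within about 2 mm and 2° of their pads, and the arm clear at about 35 s (the sign-off returned no verdict).

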